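# Put the dead-weight tester's weights back in their cases

### The arm

A 6-joint arm with a two-finger parallel gripper is mounted at the origin on the work surface. World frame = base frame: x ahead of the robot, y to its left, z up, the work surface at z = 0. Lengths are in m, angles in rad, forces in N, time in s.
With the tool pointing down it reaches from about 0.3 to 0.95 m from the base axis. Payload 3.1 kg.
Tool frame: the origin (TCP) lies midway between the tips of the shut fingers; the grasp point (between the pads) lies 19 mm behind it; z points along the fingers, y is the direction in which the jaws open and shut (so a half turn about z gives the same grasp; the last joint's range is limited). The gripper opens to 85 mm and grips with 20 to 120 N. Pads are 22 mm wide; open, the fingers measure 114 mm over their backs; the gripper's body (76 mm by 85 mm) begins 54 mm behind the grasp point. The pads swing forward as they close: fully open they stand 13 mm farther back than shut.
Start: joints at [-1.185, 0.308, 1.634, -0, 1.2, -0.07], TCP at [0.275, -0.561, 0.198] pointing down, gripper open.
Joint ranges: [-3.06, 3.06], [-0.79, 1.96], [0.05, 2.63], [-1.19, 4.34], [0.05, 2.64], [-2.94, 2.94]. Speed limits (rad/s): [2.79, 2.79, 3.14, 3.14, 3.14, 3.14].

### API

Orientations are given as [roll, pitch, yaw] about the fixed x, y, z axes, in that order (R = Rz(yaw) Ry(pitch) Rx(roll)).
In Python, from cell import manip gives the robot as it stands. The module is installed in compiled form; this text tells all that it offers.
- The arm moves only by the shell command python3 -m jog 'ROWS'. ROWS is JSON, a list of rows, each a list of 5 numbers: the shift along the tool's x, y, z in mm, then the turn about the tool's z in rad, then the opening, from 0 (shut) to 1 (fully open). In form: [[tx, ty, tz, spin, fingers], ...]. A call has 1 to 12 rows; each row is the pose to reach, as a shift and turn from the pose measured when the call began, along the tool's axes at that moment; what a row does not reach only later rows make up. A row lasts 1/12 s, in which the tool goes at most 41.7 mm and 7.16 degrees, less where a joint would pass 70% of its speed; a pose out of reach is approached as far as the arm can. A call with a gripper value outside its range is refused whole. The fingers move at their own pace and stop on an object; the grip force is fixed at half the most. Time passes only in rows, so rows that repeat a pose let the fingers close. It gives the time, the measured TCP pose, the force and the opening at its end, in the units of the state.
- manip.state(): the state, without advancing time (a new reading comes with each control period).
- manip.camera(name): name is "side" or "top" or "wrist"; returns the picture (400x640x3 uint8, red, green, blue); there is no depth.
- manip.calibration(name): a dict with "K" (3x3 intrinsics, pixels), "R" (3x3) and "t" (3): a world point X has camera coordinates R X + t; the wrist camera has in their place "tool_from_camera" (4x4, takes a point from camera to tool coordinates, whose origin is the TCP and whose axes are the flange's). Camera axes: x right, y down, z forward; pixel columns grow to the right and rows downward; lengths in m; the calibration is good to about 2 mm. A picture is of the moment at which its call begins: read the wrist's pose just before it. calibration takes no time and is no camera call.
- manip.sign_off(): hands the job in, once; it reports no verdict.
The state is a dict: "clock": time; "joint_positions": joint angles; "qvel": joint speeds; "joint_efforts": joint torques, N m; "eef_pos": TCP position; "orientation": TCP orientation; "contact_force": force on the tool from outside, world axes, zero at the start; "torque": the same for the moment, N m; "gripper_width": finger opening in m.
Only numpy, scipy, OpenCV 4.12 (cv2) and the standard library are available. Lean on these libraries where they do the work, as an engineer would, in place of code of your own. Each camera call takes 0.05 s, during which the arm holds its last target. There are 200 camera calls.

### The job

The calibration is over: take the weights off the dead-weight tester, working down the stack from the smallest, and put each one flat in the recess of its own open wooden case, the one made for its size. Set each weight down gently - never drop one, tip it over or put it on the bench - and leave the cases, the closed one too, standing where they are.

Things in the scene. Friction and masses are not known exactly. Their poses are not given: they have to be found in the camera images.
- tester: fixed dead-weight tester, blue base 140 (x) x 200 (y) x 55 mm. Origin on the bench under its centre. Round dark steel carrier (73 mm across, flat, top 90 mm above the bench) at x -15, y -30 mm in its frame bears the stack, each weight up to 4 mm off-centre on the next. A transmitter 25 mm across, 125 mm high, stands at x +35, y +68 mm; the rest is under 80 mm. Blue hose from its +x side.
- weight32: plain brass disc weight, 32 mm in diameter, 20 mm thick, about 137 g; top of the stack of four at the start, lying flat. Origin at the centre of its underside, z up. Grip it across its rim.
- weight42: plain steel disc weight, 42 mm in diameter, 20 mm thick, about 217 g; second from the top of the stack of four at the start, lying flat. Origin at the centre of its underside, z up. Grip it across its rim.
- weight52: plain brass disc weight, 52 mm in diameter, 20 mm thick, about 361 g; third from the top of the stack of four at the start, lying flat. Origin at the centre of its underside, z up. Grip it across its rim.
- weight62: plain steel disc weight, 62 mm in diameter, 20 mm thick, about 474 g; bottom of the stack of four at the start, lying flat. Origin at the centre of its underside, z up. Grip it across its rim.
- case32: open wooden case of the 32 mm weight: loose square block 68 mm wide, 22 mm high, with one round felt-lined recess in the middle, 46 mm in diameter and 8 mm deep (flat blue felt floor 14 mm above the bench); no lid. Origin on the bench under its centre: a seated weight's origin is 14 mm straight above it.
- case42: open wooden case of the 42 mm weight: loose square block 78 mm wide, 22 mm high, with one round felt-lined recess in the middle, 56 mm in diameter and 8 mm deep (flat blue felt floor 14 mm above the bench); no lid. Origin on the bench under its centre: a seated weight's origin is 14 mm straight above it.
- case52: open wooden case of the 52 mm weight: loose square block 88 mm wide, 22 mm high, with one round felt-lined recess in the middle, 66 mm in diameter and 8 mm deep (flat blue felt floor 14 mm above the bench); no lid. Origin on the bench under its centre: a seated weight's origin is 14 mm straight above it.
- case62: open wooden case of the 62 mm weight: loose square block 98 mm wide, 22 mm high, with one round felt-lined recess in the middle, 76 mm in diameter and 8 mm deep (flat blue felt floor 14 mm above the bench); no lid. Origin on the bench under its centre: a seated weight's origin is 14 mm straight above it.
- closed_case: closed wooden case, 98 mm square, 40 mm high, lid on with a brass catch; not part of the job. Origin on the bench under its centre.
Things that resemble listed ones, but are neither listed nor needed, are in the scene too. Leave any green or turquoise look-alike of the case32 alone.

How it is judged:
On the way, in this order (a step that is already met when the one before it is completed fails the run):
1. the 32 mm brass weight lies flat in its own case (horizontal distance between weight32 and case32 below 0.01 m and z of weight32 in the frame of case32 between 0.01 and 0.017 m and angle between weight32's own z axis and vertical below 0.06 rad), for 0.2 s.
2. the 42 mm steel weight lies flat in its own case (horizontal distance between weight42 and case42 below 0.01 m and z of weight42 in the frame of case42 between 0.01 and 0.017 m and angle between weight42's own z axis and vertical below 0.06 rad), for 0.2 s.
3. the 52 mm brass weight lies flat in its own case (horizontal distance between weight52 and case52 below 0.01 m and z of weight52 in the frame of case52 between 0.01 and 0.017 m and angle between weight52's own z axis and vertical below 0.06 rad), for 0.2 s.
4. the 62 mm steel weight lies flat in its own case (horizontal distance between weight62 and case62 below 0.01 m and z of weight62 in the frame of case62 between 0.01 and 0.017 m and angle between weight62's own z axis and vertical below 0.06 rad), for 0.2 s.
At the end, for the whole second after the job is handed in: All four weights lie in their own cases, each within 10 mm of the case's centre, flat (tilt under 0.06 rad), on the felt (underside 10 to 17 mm above the foot of the case), released and at rest (all of step 1 and all of step 2 and all of step 3 and all of step 4 and linear speed of each of weight32, weight42, weight52, weight62 below 0.02 m/s and angular speed of each of weight32, weight42, weight52, weight62 below 0.2 rad/s and contact force between each of weight32, weight42, weight52, weight62 and the fingers below 0.05 N); the robot touches nothing.
It fails at once if a weight is dropped: it moves faster than 0.6 m/s (a fall of about 18 mm) with no finger on it ((linear speed of weight32 above 0.6 m/s and contact force between weight32 and the fingers below 0.01 N) or (linear speed of weight42 above 0.6 m/s and contact force between weight42 and the fingers below 0.01 N) or (linear speed of weight52 above 0.6 m/s and contact force between weight52 and the fingers below 0.01 N) or (linear speed of weight62 above 0.6 m/s and contact force between weight62 and the fingers below 0.01 N)).
It fails at once if a weight is tipped over (by more than 0.8 rad) (angle between any of weight32, weight42, weight52, weight62's own z axis and vertical above 0.8 rad).
It fails at once if a weight lies on the bench (underside under 7 mm above it) (height (world z) of any of weight32, weight42, weight52, weight62 below 0.007 m).
It fails at once if a case, open or closed, is shifted by more than 25 mm (distance of any of case32, case42, case52, case62, closed_case from where it was at the start of the episode above 0.025 m).
It also fails if it takes over 106 s, if anything falls off the work surface, if the arm or the gripper's body presses on something with over 40 N, if the wrist force passes 120 N, or if a joint passes its speed limit or range.

## Working session

There is one attempt and no reset: what is moved stays moved. The work goes in short steps, Python scripts to look and compute and a shell command to move; the robot and the scene stay as the last step left them, time stands still between calls to the robot, and variables do not carry over. Pictures are saved under pics/ and viewed, about 12 in all and at most 16, crops included, and the job is handed in when it is done.

```bash
mkdir -p pics; python3 - <<'E'
from cell import manip
import cv2,numpy as np
print(manip.state())
for n in("top","side","wrist"):
    c=manip.calibration(n);print(n,{k:np.round(v,4).tolist() for k,v in c.items()})
for n in("top","side"):cv2.imwrite(f"pics/{n}0.png",manip.camera(n)[:,:,::-1])
E
```

```text
{'clock': 0.0, 'joint_positions': array([-1.18474240e+00,  3.08993879e-01,  1.63518983e+00, -4.13546687e-05,
        1.19971052e+00, -6.97325723e-02]), 'qvel': array([ 0.00038818, -0.0017599 , -0.00049398, -0.00071051,  0.00208018,
        0.00063333]), 'joint_efforts': array([ 1.44901649e-03, -4.15251625e+01, -2.76667571e+01, -1.43173697e-04,
        1.03361727e-02, -7.89317113e-06]), 'eef_pos': array([ 0.27470988, -0.56038595,  0.19685254]), 'orientation': array([-3.13929399e+00, -1.21952986e-04,  4.55801397e-01]), 'contact_force': array([-0.41840262,  0.37700225,  0.15252507]), 'torque': array([ 0.02704601, -0.01536566,  0.0296249 ]), 'gripper_width': 0.08553019892075933}
top {'K': [[408.5525, 0.0, 324.3104], [0.0, 408.5525, 200.7275], [0.0, 0.0, 1.0]], 'R': [[0.0179, -0.9998, 0.0077], [-0.9908, -0.0187, -0.1344], [0.1345, -0.0052, -0.9909]], 't': [-0.1125, 0.5573, 1.0167]}
side {'K': [[375.0945, 0.0, 322.12], [0.0, 375.0945, 202.7367], [0.0, 0.0, 1.0]], 'R': [[-0.8313, -0.5553, -0.025], [-0.3354, 0.537, -0.774], [0.4433, -0.635, -0.6327]], 't': [0.4094, 0.329, 0.6792]}
wrist {'K': [[318.3565, 0.0, 321.7671], [0.0, 318.3565, 199.6864], [0.0, 0.0, 1.0]], 'tool_from_camera': [[-0.0, -0.9551, -0.2963, 0.0756], [1.0, -0.0003, 0.0009, -0.0012], [-0.0009, -0.2963, 0.9551, -0.1752], [0.0, 0.0, 0.0, 1.0]]}
```

View pics/top0.png

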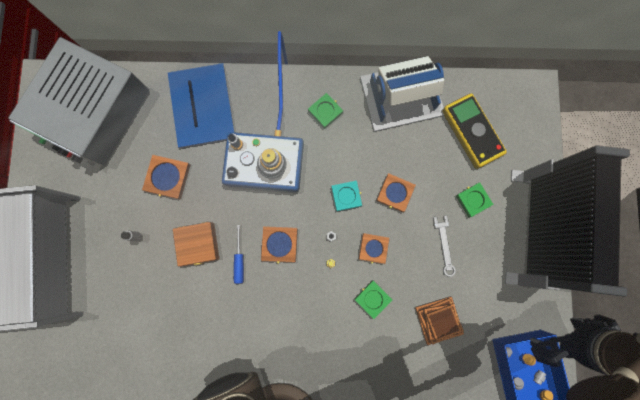

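View pics/side0.png

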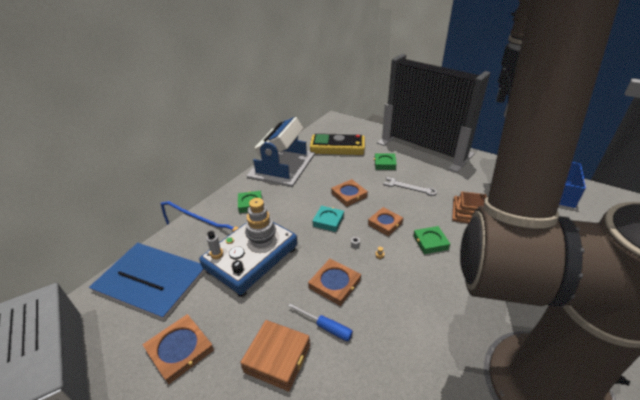

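Top view: stack top is near (271,157). Open cases by size: 32 at (375,248), 42 at (396,193), 52 at (280,244), 62 at (165,177). The closed case is at (195,245), and the green and turquoise ones are look-alikes. Next I measure these.

```bash
cat > h.py <<'E'
from cell import manip
import cv2,numpy as np
from scipy.spatial.transform import Rotation as Ro
def pix2w(n,u,v,z,st=None):
    c=manip.calibration(n);d=np.linalg.solve(c["K"],[u,v,1.])
    if n=="wrist":
        T=np.array(c["tool_from_camera"]);R=Ro.from_euler("xyz",st["orientation"]).as_matrix()
        o=R@T[:3,3]+st["eef_pos"];d=R@T[:3,:3]@d
    else:
        R=np.array(c["R"]);o=-R.T@c["t"];d=R.T@d
    return o+d*(z-o[2])/d[2]
def to(x,y,z):  # tool-axis shift (mm) from present pose to world TCP target
    s=manip.state();R=Ro.from_euler("xyz",s["orientation"]).as_matrix()
    return np.round(1000*R.T@(np.array([x,y,z])-s["eef_pos"]),1)
def felt(im,u,v,r):
    hsv=cv2.cvtColor(im,cv2.COLOR_RGB2HSV);m=cv2.inRange(hsv,(105,60,20),(135,255,160))
    g=np.zeros_like(m);cv2.circle(g,(u,v),r,255,-1);m&=g
    c=max(cv2.findContours(m,0,1)[0],key=cv2.contourArea);return cv2.fitEllipse(cv2.convexHull(c))
E
python3 - <<'E'
from h import *
P={"32":((375,248),(386,220)),"42":((396,193),(349,190)),"52":((280,244),(335,280)),"62":((165,177),(179,346))}
for i,n in enumerate(("top","side")):
    im=cv2.imread(f"pics/{n}0.png")[:,:,::-1].copy()
    for k,p in P.items():
        e=felt(im,*p[i],32);print(n,k,np.round(e[0],1),np.round(e[1],1),np.round(pix2w(n,*e[0],.015),4))
a=cv2.imread("pics/top0.png")[115:205,215:310];b=cv2.imread("pics/side0.png")[190:280,205:300]
cv2.imwrite("pics/crop.png",np.hstack([cv2.resize(a,None,fx=4,fy=4,interpolation=2),cv2.resize(b,None,fx=4,fy=4,interpolation=2)]))
E
```

```text
top 32 [373.6 248.1] [15.4 16.2] [ 0.4405 -0.2327  0.015 ]
top 42 [395.7 192.1] [18.6 19.6] [ 0.5892 -0.2911  0.015 ]
top 52 [278.7 243.9] [23.4 24.1] [0.447  0.0142 0.015 ]
top 62 [164.9 176.2] [25.4 27.3] [0.6202 0.3216 0.015 ]
side 32 [385.3 218.8] [ 8.1 14. ] [ 0.4426 -0.2335  0.015 ]
side 42 [348.9 190. ] [ 8.1 16. ] [ 0.5913 -0.2923  0.015 ]
side 52 [334.4 278.8] [19.4 26.7] [0.4487 0.0141 0.015 ]
side 62 [176.9 345.4] [28. 41.] [0.6219 0.3222 0.015 ]
```

View pics/crop.png

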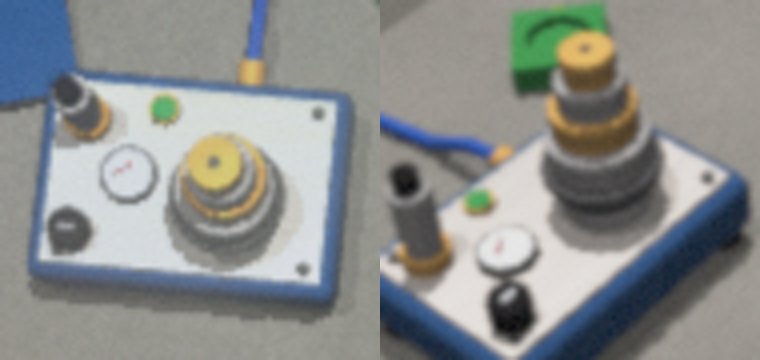

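Crop: stack top (dimple) is at about (268.5,155.5) in the top view and (256.2,202) in the side view. Weights are brass, steel, brass, steel downwards, on the dark carrier.

```bash
python3 - <<'E'
from h import *
a=pix2w("top",268.5,155.5,.17);b=pix2w("side",256.2,202,.17);print(a,b)
m=(a+b)/2
print(to(m[0]-.06,m[1],.30),to(m[0],m[1],.30),to(m[0],m[1],.20))
E
```

```text
[0.64335434 0.02801758 0.17      ] [0.64344388 0.03129694 0.17      ]
[ 536.9 -394.2 -102.1] [ 590.8 -367.8 -102.2] [ 590.7 -367.6   -2.2]
```

```bash
python3 -m jog '[[35,-20,-35,0,0.55],[70,-42,-70,0,0.55],[105,-63,-102,0,0.55],[140,-84,-102,0,0.55],[175,-106,-102,0,0.55],[210,-127,-102,0,0.55],[245,-149,-102,0,0.55],[280,-170,-102,0,0.55],[315,-192,-102,0,0.55],[350,-214,-102,0,0.55],[385,-236,-102,0,0.55],[420,-258,-102,0,0.55]]'; python3 -m jog '[[35,-22,0,0,0.55],[70,-44,0,0,0.55],[105,-66,0,0,0.55],[140,-88,0,0,0.55],[170,-110,0,0,0.55],[170,-110,0,0,0.55],[170,-110,0,0,0.55]]'; python3 - <<'E'
from h import *
s=manip.state();im=manip.camera("wrist");print(s["eef_pos"],s["orientation"],s["gripper_width"],s["clock"])
cv2.imwrite("pics/w1.png",im[:,:,::-1])
E
```

```text
clock: 1.1
eef_pos: [0.526, -0.1628, 0.2991]
orientation: [-3.139, 0.0, 0.456]
contact_force: [0.2, -0.2, 0.7]
gripper_width: 0.0469
clock: 1.68
eef_pos: [0.6302, 0.0129, 0.2982]
orientation: [-3.138, 0.002, 0.46]
contact_force: [-0.6, 0.4, -0.3]
gripper_width: 0.0473
[0.63020633 0.01293024 0.29817296] [-3.13841163e+00  2.14786057e-03  4.59730484e-01] 0.04728078405216082 1.6833
```

View pics/w1.png

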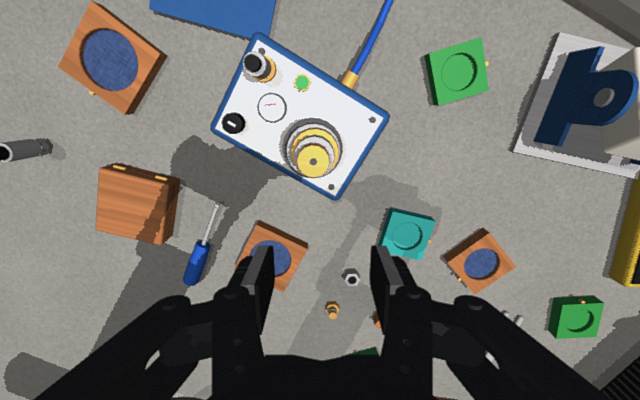

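Wrist view: the 32 mm weight's dimple is at (313,161), and the fingertips are near (265,255) and (378,255).

```bash
python3 - <<'E'
from h import *
s=manip.state();m=pix2w("wrist",313,161,.17,s);print(m)
T=np.array(manip.calibration("wrist")["tool_from_camera"]);K=np.array(manip.calibration("wrist")["K"])
for p in([0,0,0],[0,.0235,-.003],[0,-.0235,-.003]):
    q=K@(np.linalg.inv(T)@np.r_[p,1])[:3];print(q[:2]/q[2])
m=np.array([.6434,.0297]);print(to(m[0],m[1],.185),to(m[0],m[1],.159))
E
```

```text
[0.64342718 0.0289618  0.17      ]
[323.48062275 233.68161435]
[363.5388592  235.70080638]
[283.47557902 235.73284614]
[ 20.7 -10.1 113.3] [ 20.7 -10.  139.3]
```

```bash
python3 -m jog '[[21,-9.5,35,0,0.55],[21,-9.5,70,0,0.55],[21,-9.5,90,0,0.55],[21,-9.5,110,0,0.55],[21,-9.5,125,0,0.55],[21,-9.5,135,0,0.55],[21,-9.5,139,0,0.55],[21,-9.5,139,0,0.55],[21,-9.5,139,0,0.55]]'; python3 - <<'E'
from h import *
s=manip.state();im=manip.camera("wrist");print(to(.6434,.0293,.159))
cv2.imwrite("pics/w2.png",np.hstack([im[120:330,200:440,::-1],manip.camera("side")[150:360,180:420,::-1]]).repeat(2,0).repeat(2,1)[:, :])
E
python3 -c "
import cv2;i=cv2.imread('pics/w2.png');cv2.imwrite('pics/w2.png',cv2.resize(i,(800,350)))"
```

```text
clock: 2.48
eef_pos: [0.6444, 0.0286, 0.1602]
orientation: [-3.14, 0.001, 0.457]
contact_force: [-0.5, 0.9, 0.1]
gripper_width: 0.047
[-1.1 -1.1  1.9]
```

View pics/w2.png

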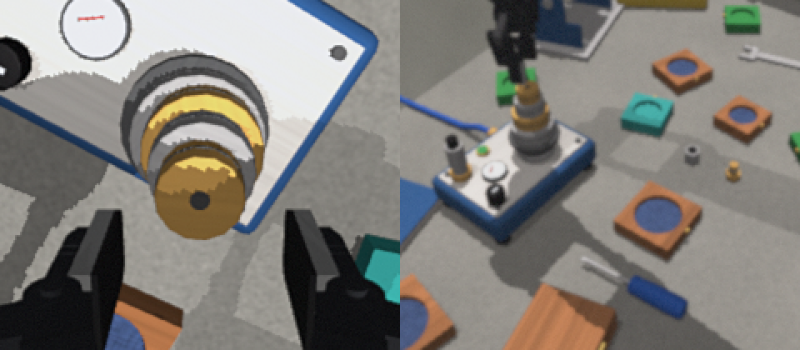

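Wrist view: the weight's centre is near (320,240), as expected. The inner fingertip edges look about 40 mm behind the stated TCP. I'll check this in the side view before closing.

```bash
python3 - <<'E'
from h import *
s=manip.state();im=manip.camera("side")[:,:,::-1].copy()
c=manip.calibration("side");R=Ro.from_euler("xyz",s["orientation"]).as_matrix()
o=(220,130)
im=cv2.resize(im[130:250,220:320],None,fx=6,fy=5,interpolation=2)[:600]
for p,col in(((0,0,0),(0,0,255)),((0,.0235,-.003),(0,255,0)),((0,-.0235,-.003),(0,255,0)),((0,.0235,-.04),(255,0,255)),((0,-.0235,-.04),(255,0,255))):
    X=R@np.array(p)+s["eef_pos"];q=c["K"]@(c["R"]@X+c["t"]);q=q[:2]/q[2];print(p,q)
    cv2.circle(im,(int((q[0]-220)*6),int((q[1]-130)*5)),4,col,-1)
cv2.imwrite("pics/s3.png",im)
E
```

```text
(0, 0, 0) [256.88847179 204.29284537]
(0, 0.0235, -0.003) [259.42178275 196.81183889]
(0, -0.0235, -0.003) [253.87735549 209.99348552]
(0, 0.0235, -0.04) [257.26234833 183.80597019]
(0, -0.0235, -0.04) [251.4592135  196.78750239]
```

View pics/s3.png

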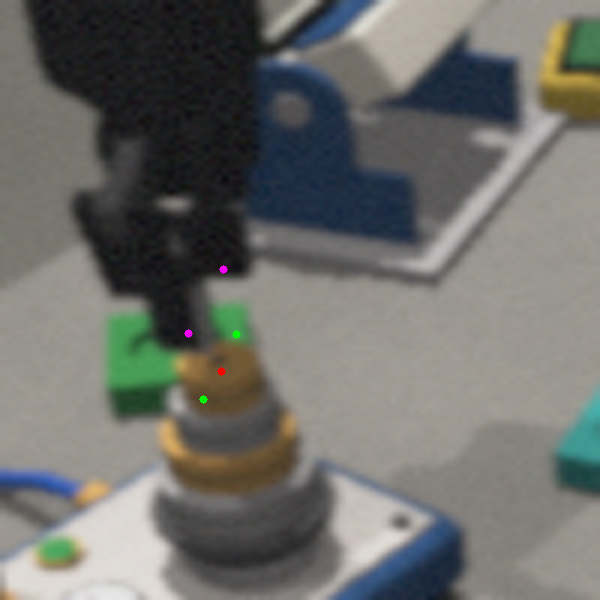

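Both views put the tips about 37.5 mm behind the reported TCP at this opening, so I'll work with tip = TCP + 35 mm + swing. I go down a further 36 mm before closing.

```bash
python3 -m jog '[[-1,-1,12,0,0.55],[-1,-1,22,0,0.55],[-1,-1,30,0,0.55],[-1,-1,35,0,0.55],[-1,-1,36.5,0,0.55],[-1,-1,36.5,0,0.55],[-1,-1,36.5,0,0.55]]'; python3 - <<'E'
from h import *
im=manip.camera("wrist");print(to(.6434,.0293,.124))
cv2.imwrite("pics/w4.png",np.hstack([cv2.resize(im[120:320,200:440,::-1],(480,400),interpolation=2),cv2.resize(manip.camera("side")[130:250,220:316,::-1],(320,400),interpolation=2)]))
E
```

```text
clock: 3.22
eef_pos: [0.6437, 0.0297, 0.1243]
orientation: [-3.14, 0.0, 0.458]
contact_force: [-0.8, -0.7, -0.5]
gripper_width: 0.0472
[-0.7  0.   0.8]
```

View pics/w4.png

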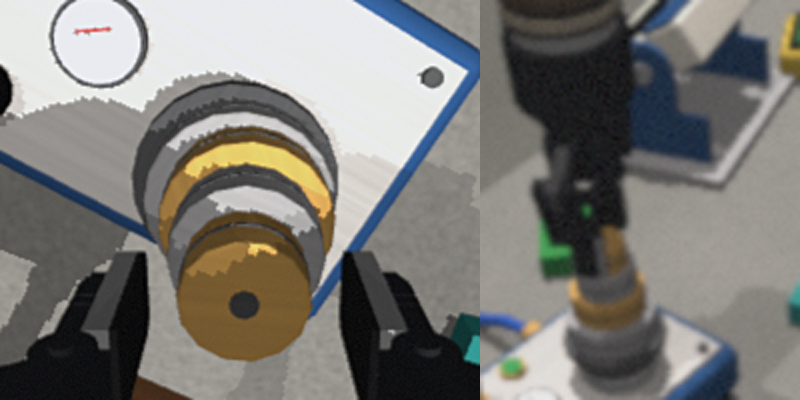

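Both views show the fingers flanking the 32 mm weight, centred (weight centre at about (322,272) full frame). I raise 2 mm and close.

```bash
python3 -m jog '[[-0.7,0,-1.5,0,0.55],[-0.7,0,-1.5,0,0.45],[-0.7,0,-1.5,0,0.3],[-0.7,0,-1.5,0,0.3],[-0.7,0,-1.5,0,0.3],[-0.7,0,-1.5,0,0.3],[-0.7,0,-1.5,0,0.3]]'; python3 -m jog '[[0,0,-3,0,0.3],[0,0,-8,0,0.3],[0,0,-15,0,0.3],[0,0,-25,0,0.3],[0,0,-40,0,0.3],[0,0,-40,0,0.3]]'; python3 - <<'E'
from h import *
im=manip.camera("wrist")
for z in(.2,.12):print(to(.4415,-.2331,z))
cv2.imwrite("pics/w5.png",np.hstack([cv2.resize(im[120:320,200:440,::-1],(480,400),interpolation=2),cv2.resize(manip.camera("side")[130:250,220:316,::-1],(320,400),interpolation=2)]))
E
```

```text
clock: 3.9
eef_pos: [0.6443, 0.0294, 0.1277]
orientation: [-3.141, -0.003, 0.458]
contact_force: [-1.3, -0.1, 6.3]
gripper_width: 0.0291
clock: 4.4
eef_pos: [0.6467, 0.0293, 0.1716]
orientation: [3.139, -0.008, 0.457]
contact_force: [0.7, -0.0, -0.6]
gripper_width: 0.0285
[-299.3  145.1  -31.5]
[-299.9  144.9   48.5]
```

View pics/w5.png

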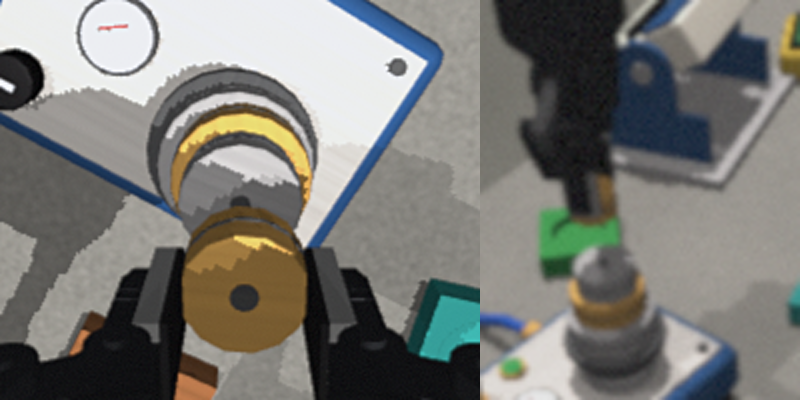

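The weight is lifted, but the width reads 28.5 mm and its apparent size has changed. I'll measure where it sits in the tool.

```bash
python3 - <<'E'
from h import *
im=manip.camera("wrist");print(manip.state()["eef_pos"],manip.state()["gripper_width"])
hsv=cv2.cvtColor(im,cv2.COLOR_RGB2HSV)
print(hsv[269,300],hsv[285,322],hsv[200,330])
m=cv2.inRange(hsv,(12,100,40),(30,255,255));m[:225]=0;m[305:]=0;m[:,:285]=0;m[:,360:]=0
for r in range(236,300,6):
    c=np.flatnonzero(m[r]);print(r,c.min() if len(c) else 0,c.max() if len(c) else 0)
for r in (250,260,270,280,290,300):print(r,im[r,268:300].mean(1).astype(int).tolist())
cv2.imwrite("pics/w6.png",cv2.resize(im[210:320,250:400,::-1],(800,587),interpolation=2))
E
```

```text
[0.64420161 0.02933081 0.16784038] 0.028673664409481877
[ 18 151 125] [ 18 153 120] [173   5 211]
236 297 346
242 296 349
248 293 351
254 291 352
260 291 353
266 291 353
272 291 353
278 291 352
284 297 347
290 303 340
296 291 292
250 [153, 151, 153, 155, 155, 158, 158, 121, 77, 63, 67, 67, 68, 67, 68, 67, 69, 68, 53, 25, 13, 15, 11, 12, 36, 58, 69, 88, 105, 113, 115, 114]
260 [15, 17, 18, 17, 46, 65, 69, 68, 67, 68, 68, 67, 68, 67, 69, 69, 43, 19, 16, 13, 11, 7, 22, 76, 89, 87, 87, 87, 88, 87, 88, 87]
270 [19, 46, 62, 65, 63, 63, 62, 64, 67, 66, 68, 65, 66, 60, 31, 12, 15, 10, 12, 13, 10, 5, 17, 63, 88, 90, 91, 90, 90, 89, 90, 89]
280 [65, 64, 63, 63, 62, 64, 62, 63, 62, 62, 64, 45, 17, 13, 12, 16, 12, 13, 12, 13, 13, 13, 3, 9, 36, 78, 87, 85, 86, 88, 86, 86]
290 [17, 17, 17, 17, 16, 11, 18, 52, 89, 99, 98, 74, 37, 23, 22, 20, 10, 10, 11, 7, 11, 9, 7, 50, 144, 163, 160, 163, 168, 167, 161, 159]
300 [13, 18, 16, 17, 18, 14, 15, 14, 13, 19, 14, 18, 22, 23, 25, 23, 15, 9, 16, 9, 11, 11, 35, 48, 45, 45, 46, 45, 44, 44, 43, 45]
```

View pics/w6.png

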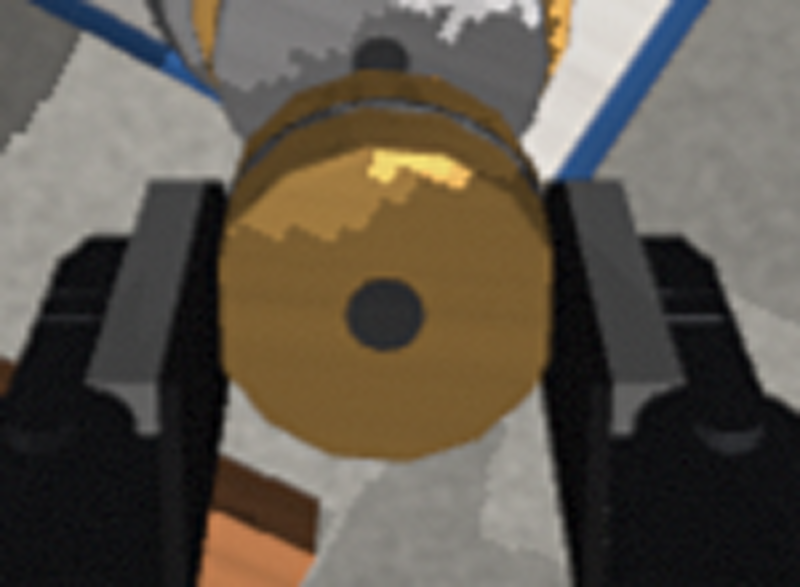

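The 62.5 px width is just the pads cutting into the disc in the rendering. The rows show the weight still 42 mm behind the TCP, so it hasn't slipped and its underside is at TCP + 22 mm. I refine the case positions from the first wrist picture and work out the transfer.

```bash
python3 - <<'E'
from h import *
s=dict(eef_pos=np.array([.63020633,.01293024,.29817296]),orientation=[-3.13841163,.00214786,.459730484])
im=cv2.imread("pics/w1.png")[:,:,::-1].copy()
for k,p in(("62",(109,58)),("42",(482,264))):
    e=felt(im,*p,40);print(k,np.round(e[0],1),np.round(e[1],1),pix2w("wrist",*e[0],.015,s))
for z in(.168,.03,-.008):print(to(.4415,-.2331,z))
E
```

```text
62 [110.1  59.5] [50.8 63.1] [0.61908579 0.3228618  0.015     ]
42 [480.5 262.8] [26.4 34.7] [ 0.58719763 -0.29085695  0.015     ]
[-297.8  145.9   -1. ]
[-298.2  145.9  137. ]
[-298.3  145.9  175. ]
```

```bash
python3 -m jog '[[-10,5,-2,0,0.3],[-35,17,-2,0,0.3],[-70,34,0,0,0.3],[-105,51,0,0,0.3],[-140,68,0,0,0.3],[-175,86,0,0,0.3],[-210,103,0,0,0.3],[-245,120,0,0,0.3],[-272,133,0,0,0.3],[-290,142,0,0,0.3],[-298,146,0,0,0.3],[-298,146,0,0,0.3]]'; python3 - <<'E'
from h import *
im=manip.camera("wrist");s=manip.state();print(s["eef_pos"],s["gripper_width"])
cv2.imwrite("pics/w7.png",im[:,:,::-1])
e=felt(im,322,240,100);print(e)
print(to(.4415,-.2331,.02))
E
```

```text
clock: 5.55
eef_pos: [0.4395, -0.2344, 0.1665]
orientation: [-3.141, -0.002, 0.454]
contact_force: [-1.1, 0.4, -1.1]
gripper_width: 0.0288
[ 0.44055363 -0.23342445  0.16658583] 0.02896297760548888
((319.5949401855469, 174.5575714111328), (40.74382400512695, 42.371578216552734), 97.12649536132812)
[  0.6   0.3 146.6]
```

View pics/w7.png

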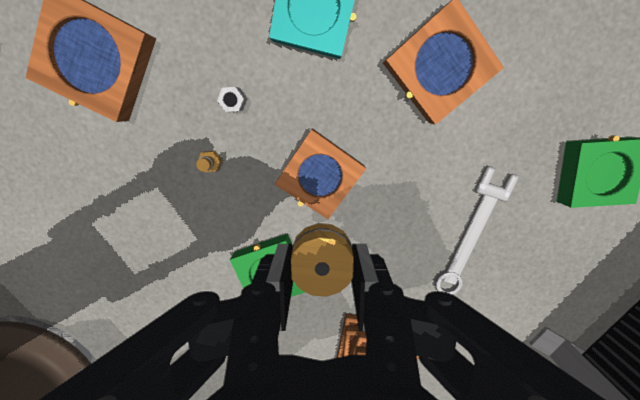

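The weight is held, with the case32 recess at (320,175). Cases 42 (444,63) and 52 (86,55) are also in view, so I measure all three.

```bash
python3 - <<'E'
from h import *
s=manip.state();im=cv2.imread("pics/w7.png")[:,:,::-1].copy()
for k,p in(("32",(320,175)),("42",(444,63)),("52",(86,55))):
    e=felt(im,*p,45);print(k,pix2w("wrist",*e[0],.015,s))
for z in(.02,-.004,-.008):print(to(.4405,-.2332,z))
E
```

```text
32 [ 0.44110108 -0.22946523  0.015     ]
42 [ 0.5897953  -0.28759302  0.015     ]
52 [0.44770853 0.01820188 0.015     ]
[-4.000e-01 -1.000e-01  1.466e+02]
[-4.000e-01 -1.000e-01  1.706e+02]
[ -0.5  -0.  174.6]
```

```bash
python3 -m jog '[[1,-1,10,0,0.3],[1,-1,40,0,0.3],[1,-1,75,0,0.3],[1,-1,110,0,0.3],[1,-1,135,0,0.3],[1,-1,150,0,0.3],[1,-1,160,0,0.3],[1,-1,164,0,0.3],[1,-1,166,0,0.3],[1,-1,166,0,0.3]]'; python3 - <<'E'
from h import *
im=manip.camera("wrist");s=manip.state();print(s["eef_pos"],s["contact_force"])
cv2.imwrite("pics/w8.png",np.hstack([cv2.resize(im[200:350,230:410,::-1],(480,400),interpolation=2),cv2.resize(manip.camera("side")[170:250,350:414,::-1],(320,400),interpolation=2)]))
print(to(.4412,-.232,-.008))
E
```

```text
clock: 6.43
eef_pos: [0.4423, -0.2316, 0.0009]
orientation: [-3.141, -0.004, 0.456]
contact_force: [-0.1, -0.8, -1.1]
gripper_width: 0.0288
[ 0.44262635 -0.23205063  0.00145796] [ 0.18503128  0.17757303 -1.39527512]
[-1.3 -0.9  9.8]
```

View pics/w8.png

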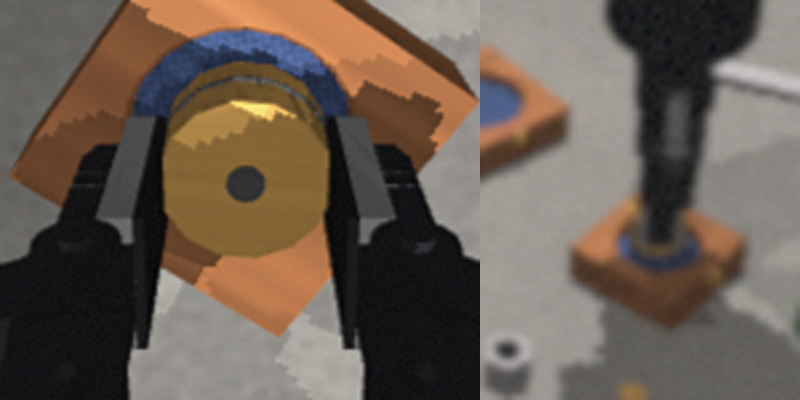

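The weight sits centred over the recess (felt spans columns 133–350, weight centre 245). I lower the last millimetres and watch the force.

```bash
python3 -m jog '[[-1,0,3,0,0.3],[-1,0,5,0,0.3],[-1,0,7,0,0.3],[-1,0,8,0,0.3],[-1,0,8,0,0.3],[-1,0,8,0,0.3]]'
```

```text
clock: 7.03
eef_pos: [0.4417, -0.2327, -0.0063]
orientation: [3.141, -0.004, 0.455]
contact_force: [-0.5, 0.5, -1.5]
gripper_width: 0.0288
```

```bash
python3 -m jog '[[0,0,1,0,0.3],[0,0,2,0,0.3],[0,0,2.5,0,0.3],[0,0,2.5,0,0.3]]'
```

```text
clock: 7.37
eef_pos: [0.4419, -0.2328, -0.0083]
orientation: [3.141, -0.004, 0.455]
contact_force: [-2.2, -0.1, 3.2]
gripper_width: 0.0287
```

Contact: the vertical force went from -1.5 to +3.2 N at the predicted height. I open slowly and rise.

```bash
python3 -m jog '[[0,0,0,0,0.36],[0,0,0,0,0.4],[0,0,0,0,0.47],[0,0,0,0,0.55],[0,0,0,0,0.55],[0,0,0,0,0.55],[0,0,-10,0,0.6],[0,0,-35,0,0.67],[0,0,-75,0,0.67],[0,0,-115,0,0.67],[0,0,-155,0,0.67],[0,0,-190,0,0.67]]'; python3 - <<'E'
from h import *
im=manip.camera("wrist");s=manip.state();print(s["eef_pos"],s["contact_force"],s["gripper_width"])
hs=cv2.cvtColor(manip.camera("top"),cv2.COLOR_RGB2HSV)
tp=manip.camera("top")[:,:,::-1]
cv2.imwrite("pics/w9.png",np.hstack([cv2.resize(im[60:300,200:440,::-1],(400,400),interpolation=2),cv2.resize(tp[115:205,225:315],(400,400),interpolation=2)]))
E
```

```text
clock: 8.37
eef_pos: [0.4414, -0.2332, 0.1852]
orientation: [3.139, -0.005, 0.455]
contact_force: [0.3, -0.4, -0.3]
gripper_width: 0.0569
[ 0.44608467 -0.23611443  0.19279699] [ 2.22481142 -1.11279348  3.95855356] 0.05687298930075428
```

View pics/w9.png

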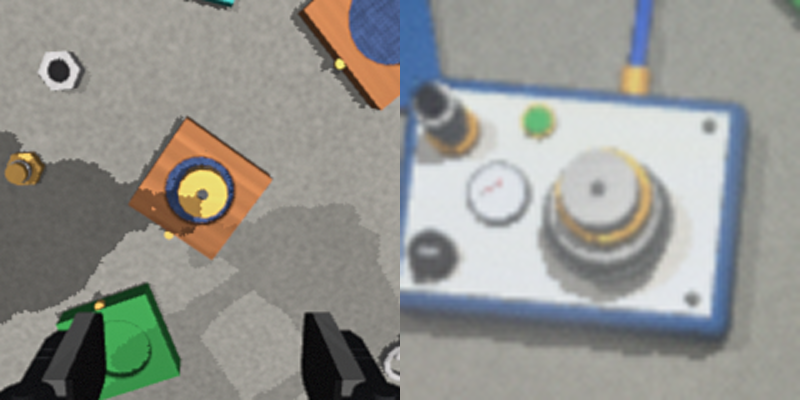

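weight32 is seated and centred in its case. In the top view weight42's dimple is at (269.6,157.3). Back to the stack.

```bash
python3 - <<'E'
from h import *
m=pix2w("top",269.55,157.3,.15);print(m,to(m[0],m[1],.19),manip.state()["eef_pos"])
E
```

```text
[0.64404453 0.02814287 0.15      ] [ 295.4 -148.1   -2. ] [ 0.44396688 -0.23483692  0.18669026]
```

```bash
python3 -m jog '[[35,-17,-2,0,0.67],[70,-35,-2,0,0.67],[105,-52,-2,0,0.67],[140,-70,-2,0,0.67],[175,-88,-2,0,0.67],[210,-105,-2,0,0.67],[245,-123,-2,0,0.67],[275,-138,-2,0,0.67],[290,-145,-2,0,0.67],[295,-148,-2,0,0.67],[295,-148,-2,0,0.67],[295,-148,-2,0,0.67]]'; cat >> h.py <<'E'
def dimple(z):
    s=manip.state();im=manip.camera("wrist")
    T=np.array(manip.calibration("wrist")["tool_from_camera"]);K=np.array(manip.calibration("wrist")["K"])
    R=Ro.from_euler("xyz",s["orientation"]).as_matrix()
    t=R.T@(np.array([.6437,.0285,z])-s["eef_pos"])
    q=K@(np.linalg.inv(T)@np.r_[t,1])[:3];u,v=(q[:2]/q[2]).astype(int);print("expect",u,v)
    g=im.min(2)[v-14:v+15,u-14:u+15].astype(np.uint8)
    th,b=cv2.threshold(g,0,255,cv2.THRESH_BINARY_INV|cv2.THRESH_OTSU)
    n,_,st,c=cv2.connectedComponentsWithStats(b)
    for i in range(1,n):
        if 15<st[i,4]<300:
            p=c[i]+[u-14,v-14];print("blob",p,st[i],th,pix2w("wrist",*p,z,s))
    cv2.imwrite("pics/last.png",im[:,:,::-1]);print(s["eef_pos"],s["orientation"])
E
python3 - <<'E'
from h import *
dimple(.15)
E
```

```text
clock: 9.52
eef_pos: [0.6423, 0.0273, 0.1887]
orientation: [3.133, -0.006, 0.456]
contact_force: [-0.9, -0.2, 0.6]
gripper_width: 0.0576
expect 322 209
[0.6422825  0.02731546 0.18866809] [ 3.13298693 -0.00609997  0.45575675]
```

```bash
python3 - <<'E'
from h import *
im=cv2.imread("pics/last.png");g=im.max(2)
for r in range(185,250,4):print(r,g[r,282:366:4].tolist())
E
```

```text
185 [192, 122, 218, 165, 72, 133, 219, 214, 210, 206, 209, 213, 214, 213, 126, 170, 232, 229, 94, 224, 235]
189 [124, 123, 161, 136, 172, 211, 208, 211, 215, 219, 212, 209, 209, 209, 215, 164, 238, 234, 111, 233, 237]
193 [124, 120, 159, 74, 215, 213, 209, 211, 210, 208, 213, 218, 215, 209, 207, 209, 106, 233, 95, 224, 220]
197 [112, 123, 162, 204, 203, 202, 210, 214, 212, 208, 212, 209, 212, 214, 217, 211, 204, 233, 156, 219, 220]
201 [102, 122, 161, 215, 146, 168, 148, 117, 193, 218, 216, 209, 212, 210, 210, 212, 219, 123, 219, 222, 221]
205 [57, 119, 148, 122, 124, 126, 126, 124, 125, 56, 78, 130, 122, 140, 119, 149, 212, 236, 218, 219, 220]
209 [105, 105, 140, 120, 121, 119, 124, 123, 126, 57, 52, 123, 119, 122, 125, 125, 121, 181, 221, 220, 218]
213 [127, 143, 89, 122, 101, 124, 123, 118, 123, 123, 122, 123, 123, 121, 120, 89, 89, 218, 211, 220, 194]
217 [161, 138, 131, 95, 96, 94, 97, 123, 122, 118, 119, 122, 124, 125, 93, 93, 111, 219, 214, 218, 135]
221 [162, 162, 162, 132, 92, 95, 96, 92, 94, 114, 92, 95, 91, 94, 94, 89, 218, 220, 218, 153, 126]
225 [154, 158, 162, 160, 159, 91, 92, 95, 97, 96, 94, 94, 94, 94, 92, 226, 217, 216, 199, 127, 121]
229 [159, 150, 164, 153, 162, 161, 88, 92, 91, 94, 95, 95, 92, 102, 84, 82, 221, 225, 132, 121, 136]
233 [155, 160, 164, 161, 162, 162, 161, 158, 135, 92, 95, 144, 238, 239, 79, 114, 213, 155, 122, 133, 134]
237 [160, 161, 161, 160, 156, 167, 159, 158, 163, 162, 164, 125, 139, 166, 240, 219, 220, 127, 108, 138, 129]
241 [156, 164, 162, 155, 166, 160, 161, 164, 158, 163, 159, 154, 154, 122, 142, 149, 133, 117, 135, 131, 133]
245 [156, 160, 154, 170, 159, 161, 163, 161, 158, 159, 156, 157, 154, 158, 149, 107, 111, 141, 133, 129, 134]
249 [153, 159, 157, 157, 161, 158, 153, 157, 155, 165, 156, 157, 152, 151, 151, 127, 134, 132, 134, 130, 128]
```

```bash
sed -i 's/th,b=cv2.threshold.*/th=80;b=(g<80).astype(np.uint8)*255/; s/im.min(2)/im.max(2)/; s/15<st/8<st/' h.py; python3 - <<'E'
from h import *
dimple(.15);print(to(.6437,.0285,.1055))
E
```

```text
expect 321 209
blob [318.79166667 207.75      ] [ 8  9  9  8 48] 80 [0.64411335 0.03076155 0.15      ]
[0.64230745 0.02680553 0.18903497] [ 3.13280115 -0.00667378  0.45480285]
[ 1.4 -2.  83.9]
```

```bash
python3 - <<'E'
from h import *
print(to(.644,.0295,.1055))
E
```

```text
[ 2.1 -2.8 83.9]
```

```bash
python3 -m jog '[[2,-2.5,20,0,0.67],[2,-2.5,45,0,0.67],[2,-2.5,60,0,0.67],[2,-2.5,72,0,0.67],[2,-2.5,80,0,0.67],[2,-2.5,83.5,0,0.67],[2,-2.5,83.5,0,0.67],[2,-2.5,83.5,0,0.67],[2,-2.5,83.5,0,0.67]]'; python3 - <<'E'
from h import *
dimple(.15);print(to(.644,.0295,.1055))
E
```

```text
clock: 10.37
eef_pos: [0.6451, 0.0291, 0.1073]
orientation: [3.131, -0.009, 0.454]
contact_force: [0.2, 0.5, 0.0]
gripper_width: 0.0567
expect 324 272
blob [320.96       268.21714286] [  4   4  15  14 175] 80 [0.6448071  0.03106976 0.15      ]
[0.64513887 0.02914388 0.10727053] [ 3.13145897 -0.00949699  0.45413512]
[-0.9 -0.8  1.8]
```

```bash
python3 -m jog '[[0,-1.2,1.5,0,0.6],[0,-1.2,1.5,0,0.55],[0,-1.2,1.5,0,0.4],[0,-1.2,1.5,0,0.4],[0,-1.2,1.5,0,0.4],[0,-1.2,1.5,0,0.4]]'; python3 -m jog '[[0,0,-3,0,0.4],[0,0,-8,0,0.4],[0,0,-16,0,0.4],[0,0,-28,0,0.4],[0,0,-45,0,0.4],[0,0,-60,0,0.4],[0,0,-60,0,0.4]]'; python3 - <<'E'
from h import *
im=manip.camera("wrist");cv2.imwrite("pics/w10.png",im[:,:,::-1])
g=im.max(2)
for r in (240,255,265,275,285):print(r,g[r,282:366:3].tolist())
print(manip.state()["eef_pos"],to(.5899,-.2915,.168))
E
```

```text
clock: 10.92
eef_pos: [0.6454, 0.0304, 0.107]
orientation: [3.131, -0.011, 0.454]
contact_force: [-0.8, 0.7, 5.3]
gripper_width: 0.039
clock: 11.5
eef_pos: [0.6476, 0.0307, 0.1719]
orientation: [3.127, -0.018, 0.454]
contact_force: [0.2, 0.5, -1.5]
gripper_width: 0.0391
240 [163, 57, 66, 117, 124, 121, 122, 123, 125, 124, 125, 146, 207, 203, 202, 201, 203, 203, 203, 207, 187, 184, 176, 179, 148, 82, 114, 123]
255 [97, 121, 121, 97, 119, 121, 102, 119, 126, 109, 102, 96, 93, 94, 94, 95, 93, 93, 92, 93, 93, 96, 97, 96, 96, 94, 92, 86]
265 [95, 92, 95, 94, 94, 95, 94, 93, 94, 93, 92, 93, 45, 45, 44, 49, 97, 96, 96, 95, 94, 93, 94, 93, 94, 94, 93, 81]
275 [96, 96, 93, 93, 91, 90, 91, 91, 91, 93, 93, 96, 64, 43, 41, 86, 94, 92, 92, 92, 92, 91, 90, 91, 93, 96, 95, 62]
285 [102, 91, 94, 97, 94, 93, 92, 93, 93, 93, 93, 93, 93, 92, 92, 90, 89, 92, 92, 94, 94, 95, 95, 95, 94, 93, 116, 17]
[0.64670883 0.03066684 0.17008147] [-192.5  264.5    2.5]
```

Weight42 is gripped and lifted. Transfer to case42.

```bash
python3 -m jog '[[-6,8,0,0,0.4],[-22,30,0,0,0.4],[-43,59,0,0,0.4],[-64,88,0,0,0.4],[-85,117,0,0,0.4],[-106,146,0,0,0.4],[-127,175,0,0,0.4],[-148,204,0,0,0.4],[-168,231,0,0,0.4],[-184,253,0,0,0.4],[-192,264,0,0,0.4],[-192,264,0,0,0.4]]'; python3 - <<'E'
from h import *
im=manip.camera("wrist");s=manip.state();cv2.imwrite("pics/w11.png",im[:,:,::-1])
e=felt(im,320,175,60);print(e,pix2w("wrist",*e[0],.015,s))
print(s["eef_pos"],s["orientation"])
for z in(.001,-.009):print(to(.5895,-.2910,z))
E
```

```text
clock: 12.55
eef_pos: [0.5881, -0.2944, 0.1693]
orientation: [3.129, -0.014, 0.45]
contact_force: [0.2, 0.6, -2.0]
gripper_width: 0.039
((315.6541442871094, 175.58558654785156), (49.80111312866211, 51.39986801147461), 96.01482391357422) [ 0.58844944 -0.2859021   0.015     ]
[ 0.58869192 -0.29199567  0.16931529] [ 3.13013593 -0.01538909  0.4513851 ]
[ -1.4  -2.5 168.3]
[ -1.6  -2.6 178.3]
```

```bash
python3 -m jog '[[-1.4,-2.7,10,0,0.4],[-1.4,-2.7,40,0,0.4],[-1.4,-2.7,75,0,0.4],[-1.4,-2.7,110,0,0.4],[-1.4,-2.7,135,0,0.4],[-1.4,-2.7,152,0,0.4],[-1.4,-2.7,163,0,0.4],[-1.4,-2.7,168,0,0.4],[-1.4,-2.7,170,0,0.4],[-1.4,-2.7,170,0,0.4]]'; python3 - <<'E'
from h import *
im=manip.camera("wrist");s=manip.state()
cv2.imwrite("pics/w12.png",np.hstack([cv2.resize(im[190:340,230:410,::-1],(480,400),interpolation=2),cv2.resize(manip.camera("side")[140:220,316:380,::-1],(320,400),interpolation=2)]))
print(s["eef_pos"],s["orientation"],to(.5895,-.2907,-.009))
E
```

```text
clock: 13.43
eef_pos: [0.5901, -0.2904, -0.0003]
orientation: [3.13, -0.016, 0.452]
contact_force: [0.5, 0.6, -1.0]
gripper_width: 0.0387
[ 5.90623014e-01 -2.90944321e-01  5.04383254e-04] [ 3.12834753 -0.01668441  0.45195863] [-1.1 -1.3  9.9]
```

View pics/w12.png

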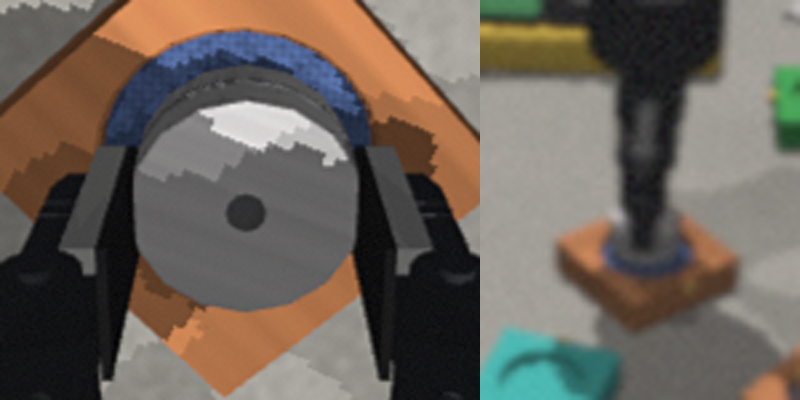

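Nearly centred (felt 103–372, weight centre 246, so about 1.5 mm to correct along tool -y). I lower it.

```bash
python3 -m jog '[[-1,-1.3,3,0,0.4],[-1,-1.3,6,0,0.4],[-1,-1.3,8,0,0.4],[-1,-1.3,9,0,0.4],[-1,-1.3,10,0,0.4],[-1,-1.3,10.5,0,0.4],[-1,-1.3,10.5,0,0.4]]'
```

```text
clock: 14.12
eef_pos: [0.5895, -0.2906, -0.009]
orientation: [3.128, -0.017, 0.452]
contact_force: [-1.4, 0.1, 3.7]
gripper_width: 0.0393
```

```bash
python3 -m jog '[[0,0,0,0,0.48],[0,0,0,0,0.54],[0,0,0,0,0.6],[0,0,0,0,0.65],[0,0,0,0,0.65],[0,0,0,0,0.65],[0,0,-10,0,0.7],[0,0,-35,0,0.8],[0,0,-75,0,0.8],[0,0,-115,0,0.8],[0,0,-155,0,0.8],[0,0,-180,0,0.8]]'; python3 - <<'E'
from h import *
im=manip.camera("wrist");s=manip.state();cv2.imwrite("pics/w13.png",im[:,:,::-1]);tp=manip.camera("top");cv2.imwrite("pics/t13.png",tp[:,:,::-1])
hs=cv2.cvtColor(im,cv2.COLOR_RGB2HSV)
# seated weight: non-blue blob in felt
g=im.max(2)
for r in range(150,205,5):print(r,[("b" if 100<hs[r,c,0]<135 and hs[r,c,1]>80 else "w" if hs[r,c,1]>90 else ".") +str(g[r,c]) for c in range(280,364,4)])
# weight52 in top view: dimple
t=tp.max(2)
for r in range(150,172,1):print(r,t[r,258:282].tolist())
print(s["eef_pos"],s["orientation"])
E
```

```text
clock: 15.12
eef_pos: [0.5879, -0.2909, 0.1771]
orientation: [3.122, -0.021, 0.452]
contact_force: [0.8, -1.5, 1.2]
gripper_width: 0.0685
150 ['.167', '.161', '.145', 'w76', 'w204', 'w214', 'w209', 'w215', 'w220', 'w213', 'w206', 'w192', 'w185', 'w188', 'w210', 'w209', '.142', '.161', '.161', '.157', '.163']
155 ['.159', '.90', 'w174', 'w194', 'w190', 'w199', 'w152', 'b150', 'b136', 'b152', 'b137', 'b149', 'b145', 'w148', 'w189', 'w205', 'w212', '.160', '.162', '.156', '.164']
160 ['.80', 'w203', 'w191', 'w199', 'w198', 'b117', 'b143', 'b77', '.70', '.146', '.188', '.91', '.76', 'b142', 'b139', 'w188', 'w202', 'w212', '.130', '.158', '.163']
165 ['w205', 'w211', 'w204', 'w194', 'b129', 'b85', '.75', '.220', '.223', '.221', '.218', '.219', '.223', '.189', 'b145', '.95', 'w187', 'w197', 'w208', '.143', '.161']
170 ['w207', 'w201', 'w210', 'w169', 'b143', 'b74', '.223', '.221', '.218', '.220', '.219', '.224', '.222', '.218', '.179', 'b130', 'w171', 'w185', 'w193', 'w208', 'w165']
175 ['w206', 'w208', 'w201', '.103', 'b80', '.181', '.217', '.215', '.213', '.221', '.226', '.218', '.220', 
[... 3037 characters left out ...]
167 [123, 133, 151, 155, 153, 156, 186, 218, 229, 232, 234, 233, 232, 233, 232, 231, 230, 222, 190, 155, 136, 158, 180, 176]
168 [129, 122, 149, 185, 158, 149, 147, 163, 188, 219, 224, 229, 230, 229, 225, 210, 188, 163, 141, 135, 158, 181, 180, 151]
169 [140, 120, 134, 170, 183, 158, 146, 141, 142, 160, 163, 169, 173, 164, 163, 150, 139, 135, 132, 149, 186, 193, 160, 123]
170 [139, 131, 123, 134, 163, 180, 157, 149, 147, 140, 131, 130, 133, 125, 127, 133, 144, 177, 180, 184, 194, 166, 129, 120]
171 [162, 145, 130, 121, 130, 160, 177, 191, 186, 159, 152, 152, 149, 143, 148, 175, 185, 207, 202, 184, 161, 132, 113, 116]
[ 0.59071158 -0.29257133  0.18255789] [ 3.11496368 -0.02565267  0.45202579]
```

Weight42 is seated, with a blue felt ring all round it. weight52's dimple is at about (270,158.4) in the top view. The tool tilt is creeping, so I'll end calls with hold rows from here.

```bash
python3 -m jog '[[0,0,0,0,0.8],[0,0,0,0,0.8]]';python3 - <<'E'
from h import *
m=pix2w("top",270.0,158.4,.13);print(m,to(.6445,.0297,.19),manip.state()["orientation"])
E
```

```text
clock: 15.38
eef_pos: [0.5908, -0.2926, 0.1809]
orientation: [3.114, -0.026, 0.452]
contact_force: [0.7, -0.1, -0.1]
gripper_width: 0.0685
[0.64623708 0.02964995 0.13      ] [ 189.3 -266.3  -11.4] [ 3.11415889 -0.02618951  0.45206171]
```

```bash
python3 -m jog '[[21,-30,-2,0,0.8],[42,-60,-4,0,0.8],[63,-90,-6,0,0.8],[84,-120,-8,0,0.8],[105,-150,-10,0,0.8],[126,-180,-10,0,0.8],[147,-210,-11,0,0.8],[168,-240,-11,0,0.8],[183,-258,-11,0,0.8],[190,-266,-11,0,0.8],[190,-266,-11,0,0.8],[190,-266,-11,0,0.8]]'; python3 - <<'E'
from h import *
dimple(.13);print(to(.645,.0300,.085))
E
```

```text
clock: 16.38
eef_pos: [0.6445, 0.0293, 0.1882]
orientation: [3.114, -0.023, 0.453]
contact_force: [0.7, 0.2, -1.0]
gripper_width: 0.0681
expect 321 206
blob [319.79487179 203.69230769] [ 9  9  8  6 39] 80 [0.64522941 0.0306694  0.13      ]
[0.64448014 0.02928206 0.18815592] [ 3.11440593 -0.02333261  0.45301602]
[ -1.4  -4.  103.4]
```

```bash
python3 -m jog '[[-1,-2,30,0,0.8],[-1,-3,70,0,0.8]]'; python3 - <<'E'
from h import *
print(manip.state()["orientation"],to(.6455,.0303,.084))
E
```

```text
clock: 16.6
eef_pos: [0.649, 0.0273, 0.1228]
orientation: [3.109, -0.033, 0.45]
contact_force: [1.1, 0.5, 0.0]
gripper_width: 0.068
[ 3.10858087 -0.03305307  0.44955202] [-3.2 -5.5 38.5]
```

```bash
python3 - <<'E'
from h import *
for i in range(4):
    manip.camera("top");s=manip.state();print(s["eef_pos"],s["orientation"])
print(to(.6455,.0303,.084))
E
```

```text
[0.63983121 0.02736963 0.10994672] [ 3.11821024 -0.01437241  0.44894222]
[0.63777063 0.02753364 0.11083596] [ 3.12067519 -0.00957837  0.44896577]
[0.64036222 0.02774916 0.11418823] [ 3.11830544 -0.01445537  0.44926654]
[0.64326596 0.02796423 0.11726377] [ 3.11555084 -0.02023482  0.44950603]
[ 2.4 -2.  33.3]
```

The arm rings after fast stops, and each call freezes whatever tilt it measures at its start. I can use that: jerk downwards, wait 0.1 s, then start the next call while the tilt is near zero.

```bash
python3 - <<'E'
from h import *
for i in range(5):
    manip.camera("side");s=manip.state();print(s["eef_pos"],s["orientation"])
E
python3 -m jog '[[0,0,-10,0,0.8],[0,0,-25,0,0.8],[0,0,-38,0,0.8],[0,0,-45,0,0.8],[0,0,-45,0,0.8],[0,0,-45,0,0.8],[0,0,-45,0,0.8],[0,0,-25,0,0.8],[0,0,15,0,0.8]]'; python3 - <<'E'
from h import *
for i in range(2):
    manip.camera("side");s=manip.state();print(s["eef_pos"],s["orientation"])
E
python3 -m jog '[[0,0,0,0,0.8],[0,0,0,0,0.8],[0,0,0,0,0.8],[0,0,0,0,0.8],[0,0,0,0,0.8]]'; python3 -c "
from h import *
s=manip.state();print(s['orientation'],to(.6455,.0303,.084))"
```

```text
[0.64531874 0.02829004 0.11948436] [ 3.11351601 -0.0244666   0.44996382]
[0.64647003 0.02859377 0.12084253] [ 3.11237942 -0.02698689  0.45032716]
[0.64694419 0.02886066 0.12143845] [ 3.11181605 -0.02813598  0.45072741]
[0.64695635 0.02911204 0.12152284] [ 3.11178187 -0.02831793  0.45102016]
[0.64673213 0.02933207 0.12133256] [ 3.1119809  -0.02802114  0.45128992]
clock: 17.8
eef_pos: [0.6524, 0.0291, 0.1113]
orientation: [3.107, -0.039, 0.452]
contact_force: [1.2, -0.2, 0.2]
gripper_width: 0.068
[0.64305395 0.02901343 0.09796157] [ 3.11608635 -0.01977743  0.45106571]
[0.64033923 0.02912527 0.09825371] [ 3.11910086 -0.01386456  0.45099897]
clock: 18.32
eef_pos: [0.6418, 0.0291, 0.1002]
orientation: [3.118, -0.017, 0.451]
contact_force: [0.0, -0.3, -0.2]
gripper_width: 0.0683
[ 3.1175703  -0.0168586   0.45109085] [ 3.6  0.2 16.3]
```

```bash
python3 -m jog '[[3.5,0,6,0,0.8],[3.5,0,11,0,0.8],[3.5,0,15,0,0.8],[3.5,0,16.5,0,0.8],[3.5,0,16.5,0,0.8],[3.5,0,16.5,0,0.8]]'; python3 - <<'E'
from h import *
dimple(.13);print(to(.6455,.0303,.084))
E
```

```text
clock: 18.82
eef_pos: [0.645, 0.0304, 0.0833]
orientation: [3.118, -0.016, 0.451]
contact_force: [0.6, 0.8, -0.5]
gripper_width: 0.0682
expect 329 276
blob [325.80225989 270.84180791] [  3   2  16  15 177] 80 [0.64580274 0.03116868 0.13      ]
[0.644991   0.03038977 0.0832878 ] [ 3.11794059 -0.01602533  0.45102454]
[ 0.2  0.2 -0.4]
```

```bash
python3 -m jog '[[0.5,0,0,0,0.7],[0.5,0,0,0,0.6],[0.5,0,0,0,0.5],[0.5,0,0,0,0.5],[0.5,0,0,0,0.5],[0.5,0,0,0,0.5],[0.5,0,0,0,0.5]]'; python3 -m jog '[[0,0,-3,0,0.5],[0,0,-8,0,0.5],[0,0,-16,0,0.5],[0,0,-28,0,0.5],[0,0,-45,0,0.5],[0,0,-60,0,0.5],[0,0,-70,0,0.5],[0,0,-75,0,0.5],[0,0,-75,0,0.5],[0,0,-75,0,0.5],[0,0,-75,0,0.5]]'; python3 - <<'E'
from h import *
im=manip.camera("wrist");cv2.imwrite("pics/w15.png",im[:,:,::-1]);g=im.max(2)
for r in (250,262,270,278,300):print(r,g[r,270:380:4].tolist())
s=manip.state();print(s["eef_pos"],s["orientation"],to(.4475,.0142,.159))
E
```

```text
clock: 19.45
eef_pos: [0.6464, 0.0304, 0.0846]
orientation: [3.117, -0.018, 0.451]
contact_force: [-0.9, -0.6, 5.6]
gripper_width: 0.0493
clock: 20.37
eef_pos: [0.6434, 0.0315, 0.1584]
orientation: [3.118, -0.016, 0.451]
contact_force: [-0.7, -0.5, -4.5]
gripper_width: 0.0492
250 [71, 154, 161, 154, 150, 155, 155, 160, 159, 155, 157, 159, 121, 115, 116, 117, 120, 120, 121, 118, 120, 116, 206, 228, 231, 147, 113, 12]
262 [119, 118, 117, 121, 117, 114, 119, 117, 123, 120, 116, 118, 122, 120, 117, 118, 117, 120, 118, 119, 118, 119, 118, 116, 120, 115, 118, 15]
270 [121, 117, 117, 117, 120, 115, 114, 118, 118, 121, 117, 107, 43, 46, 46, 108, 115, 117, 119, 119, 116, 119, 118, 115, 117, 119, 118, 13]
278 [122, 117, 116, 117, 118, 119, 113, 116, 117, 120, 120, 117, 111, 61, 114, 115, 116, 116, 116, 118, 118, 117, 119, 117, 115, 117, 101, 15]
300 [71, 68, 63, 116, 115, 115, 114, 118, 111, 115, 115, 118, 117, 113, 113, 116, 113, 113, 115, 114, 116, 117, 116, 117, 152, 159, 155, 9]
[0.64328094 0.0314987  0.15814212] [ 3.11788504 -0.01540339  0.45115653] [-183.7  -69.7   -5.3]
```

Weight52 is held (dimple unchanged at (322,270)), with its underside at TCP + 25.4 mm. On to case52.

```bash
python3 -m jog '[[-8,-3,-2,0,0.5],[-30,-11,-3,0,0.5],[-65,-24,-5,0,0.5],[-100,-37,-5,0,0.5],[-130,-49,-5,0,0.5],[-155,-59,-5,0,0.5],[-174,-66,-5,0,0.5],[-184,-70,-5,0,0.5],[-184,-70,-5,0,0.5],[-184,-70,-5,0,0.5],[-184,-70,-5,0,0.5]]'; python3 - <<'E'
from h import *
im=manip.camera("wrist");s=manip.state();cv2.imwrite("pics/w16.png",im[:,:,::-1])
e=felt(im,320,165,60);print(e,pix2w("wrist",*e[0],.015,s))
print(s["eef_pos"],s["orientation"])
for z in(.0,-.0114):print(to(.4475,.0148,z))
E
```

```text
clock: 21.33
eef_pos: [0.449, 0.0143, 0.1594]
orientation: [3.117, -0.018, 0.451]
contact_force: [0.5, 0.6, -3.8]
gripper_width: 0.049
((316.83343505859375, 181.33367919921875), (60.051658630371094, 62.466888427734375), 90.3300552368164) [0.44691645 0.01598257 0.015     ]
[0.44902683 0.0143181  0.1593248 ] [ 3.11681308 -0.01750374  0.45112521]
[ -4.   -5.  159.2]
[ -4.2  -5.3 170.6]
```

```bash
python3 -m jog '[[-4,-5,10,0,0.5],[-4,-5,35,0,0.5],[-4,-5,65,0,0.5],[-4,-5,95,0,0.5],[-4,-5,120,0,0.5],[-4,-5,138,0,0.5],[-4,-5,150,0,0.5],[-4,-5,157,0,0.5],[-4,-5,160,0,0.5],[-4,-5,160,0,0.5],[-4,-5,160,0,0.5]]'; python3 - <<'E'
from h import *
im=manip.camera("wrist");s=manip.state()
cv2.imwrite("pics/w17.png",np.hstack([cv2.resize(im[180:350,220:420,::-1],(480,400),interpolation=2),cv2.resize(manip.camera("side")[230:310,300:364,::-1],(320,400),interpolation=2)]))
print(s["eef_pos"],s["orientation"],to(.4475,.0148,-.0114))
E
```

```text
clock: 22.3
eef_pos: [0.4484, 0.0148, -0.0004]
orientation: [3.116, -0.019, 0.451]
contact_force: [0.3, -0.4, -4.1]
gripper_width: 0.0492
[ 4.48702826e-01  1.47393408e-02 -3.62836289e-05] [ 3.11585051 -0.01927094  0.45124967] [-1.3 -0.9 11.5]
```

View pics/w17.png

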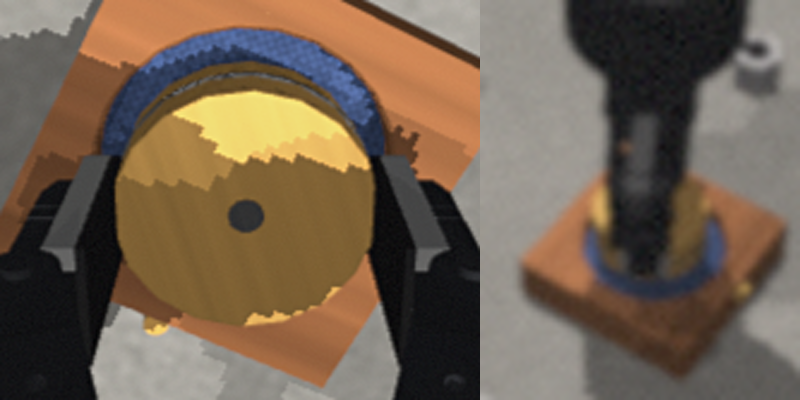

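Centred to within about 1 mm (felt 103–387, weight centre 246). I lower to contact.

```bash
python3 -m jog '[[-1,-0.5,4,0,0.5],[-1,-0.5,7,0,0.5],[-1,-0.5,9,0,0.5],[-1,-0.5,10.5,0,0.5],[-1,-0.5,11.5,0,0.5],[-1,-0.5,12,0,0.5],[-1,-0.5,12,0,0.5]]'
```

```text
clock: 22.98
eef_pos: [0.4478, 0.0146, -0.0114]
orientation: [3.116, -0.019, 0.451]
contact_force: [-3.5, -0.7, 4.0]
gripper_width: 0.0494
```

```bash
python3 -m jog '[[0,0,0,0,0.6],[0,0,0,0,0.66],[0,0,0,0,0.74],[0,0,0,0,0.76],[0,0,0,0,0.76],[0,0,-10,0,0.8],[0,0,-35,0,0.9],[0,0,-70,0,0.92],[0,0,-105,0,0.92],[0,0,-135,0,0.92],[0,0,-155,0,0.92],[0,0,-165,0,0.92]]'; python3 - <<'E'
from h import *
for i in range(6):
    im=manip.camera("wrist");s=manip.state();print(s["eef_pos"],s["orientation"])
tp=manip.camera("top");cv2.imwrite("pics/t18.png",tp[:,:,::-1]);cv2.imwrite("pics/w18.png",im[:,:,::-1])
hs=cv2.cvtColor(im,cv2.COLOR_RGB2HSV);g=im.max(2)
for r in range(145,220,6):print(r,"".join("b" if 100<hs[r,c,0]<135 and hs[r,c,1]>80 else "Y" if 18<=hs[r,c,0]<32 and hs[r,c,1]>90 else "w" if hs[r,c,1]>90 else "." for c in range(270,374,2)))
t=tp.max(2)
for r in range(156,166):print(r,t[r,262:280].tolist())
print(to(.6455,.030,.17))
E
```

```text
clock: 23.98
eef_pos: [0.4457, 0.0169, 0.1578]
orientation: [3.113, -0.025, 0.451]
contact_force: [0.0, 0.9, 0.9]
gripper_width: 0.0786
[0.44617611 0.01692678 0.15815093] [ 3.11223296 -0.0259146   0.45138647]
[0.4450472  0.01694813 0.15595481] [ 3.11350271 -0.02353105  0.45135451]
[0.44350864 0.01698319 0.1540464 ] [ 3.11534573 -0.02017996  0.45115497]
[0.44234857 0.01703539 0.15271777] [ 3.11679005 -0.01756586  0.45116315]
[0.44168944 0.01704102 0.1519277 ] [ 3.11762026 -0.01592395  0.45116433]
[0.44146693 0.01704518 0.15157833] [ 3.11806504 -0.01523704  0.45105459]
145 ..........wwwwwwwwwwwwwwwwwwwwwwwwwwwwwwwww.........
151 .........wwwwwwwww.bbbbbbbbbbbbbbbb.wwwwwwwwwwwww...
157 .......wwwwwww.bbb..wYYYYYYYYYYYYw.bbbbwwwwwwwwwwwww
163 ......wwwwww.bbb.YYYYYYYYYYYYYYYYYYYY.bbbwwwwwwwwwww
169 ....wwwwwwwbbb.YYYYYYYYYYYYYYYYYYYYYYYY.bb.wwwwwwwww
175 ...wwwwwwwwbb.YYYYYYYYYYYYYYYYYYYYYYYYYYbbbwwwwwwwww
181 .wwwwwwwwwwbbwYYYYYYYYYYY....YYYYYYYYYYY.bbwwwwwwwww
187 wwwwwwwwwwwbbbYYYYYYYYYYYYYYYYYYYYYYYYYYbb.wwwwwww..
193 wwwwwwwwwwwwwbbYYYYYYYYYYYYYYYYYYYYYYYYbbwwwwwww....
199 wwwwwwwww
[... 484 characters left out ...]
 196, 198, 195]
159 [195, 194, 194, 195, 192, 191, 190, 193, 189, 191, 193, 199, 194, 195, 197, 197, 199, 199]
160 [194, 193, 194, 194, 194, 193, 191, 183, 155, 153, 173, 195, 194, 195, 197, 199, 199, 197]
161 [193, 196, 194, 193, 191, 192, 187, 173, 136, 134, 157, 194, 196, 194, 196, 197, 198, 199]
162 [195, 192, 194, 194, 193, 191, 191, 179, 146, 153, 168, 193, 195, 196, 197, 197, 198, 198]
163 [194, 196, 194, 196, 192, 193, 192, 191, 182, 188, 189, 195, 198, 196, 198, 196, 198, 199]
164 [194, 197, 195, 191, 194, 192, 194, 195, 195, 196, 197, 198, 198, 197, 194, 197, 196, 197]
165 [195, 194, 195, 193, 196, 190, 194, 195, 196, 199, 199, 199, 197, 199, 198, 196, 200, 195]
[189.5  77.6 -13.8]
```

Weight52 is seated with felt all round it. weight62's dimple is at about (270.6,161.1) in the top view. Back for the last one.

```bash
python3 -m jog '[[20,8,-2,0,0.92],[55,22,-5,0,0.92],[90,37,-8,0,0.92],[125,51,-10,0,0.92],[155,63,-12,0,0.92],[178,73,-13,0,0.92],[189,77,-13,0,0.92],[189,77,-13,0,0.92],[189,77,-13,0,0.92],[189,77,-13,0,0.92],[189,77,-13,0,0.92]]'; python3 - <<'E'
from h import *
print(pix2w("top",270.6,161.1,.11))
dimple(.11);print(to(.645,.0300,.063))
E
```

```text
clock: 25.25
eef_pos: [0.6431, 0.0303, 0.1681]
orientation: [3.119, -0.013, 0.451]
contact_force: [-0.4, 0.3, -1.0]
gripper_width: 0.0789
[0.64434518 0.03060253 0.11      ]
expect 323 204
blob [318.58536585 203.56097561] [ 6 11  9  6 41] 80 [0.64286162 0.03254203 0.11      ]
[0.64306872 0.03027094 0.1680839 ] [ 3.11928538 -0.01265718  0.4510066 ]
[-1.000e-01 -1.400e+00  1.056e+02]
```

```bash
python3 -m jog '[[-0.5,-2.5,10,0,0.92],[-0.5,-2.5,35,0,0.92],[-0.5,-2.5,60,0,0.92],[-0.5,-2.5,80,0,0.92],[-0.5,-2.5,94,0,0.92],[-0.5,-2.5,102,0,0.92],[-0.5,-2.5,105,0,0.92],[-0.5,-2.5,106,0,0.92],[-0.5,-2.5,106,0,0.92],[-0.5,-2.5,106,0,0.92],[-0.5,-2.5,106,0,0.92]]'; python3 - <<'E'
from h import *
dimple(.11);print(to(.6437,.0312,.062))
E
```

```text
clock: 26.22
eef_pos: [0.6454, 0.0308, 0.064]
orientation: [3.118, -0.016, 0.451]
contact_force: [0.4, -0.0, -0.0]
gripper_width: 0.0784
expect 329 276
blob [317.22222222 263.77777778] [0 0 5 5 9] 80 [0.64740403 0.0364592  0.11      ]
blob [322.49576271 272.95762712] [  0   0  22  24 236] 80 [0.64423071 0.03226316 0.11      ]
blob [329.77142857 283.4       ] [ 9 16 12 11 35] 80 [0.64079638 0.02685562 0.11      ]
blob [340.0952381  288.23809524] [21 23  8  6 21] 80 [0.64054577 0.02137058 0.11      ]
[0.64538001 0.03077457 0.06402084] [ 3.117709   -0.01586382  0.45101991]
[-1.2 -1.1  1.8]
```

```bash
python3 -m jog '[[-0.7,-0.8,1.7,0,0.85],[-0.7,-0.8,1.7,0,0.75],[-0.7,-0.8,1.7,0,0.65],[-0.7,-0.8,1.7,0,0.62],[-0.7,-0.8,1.7,0,0.62],[-0.7,-0.8,1.7,0,0.62],[-0.7,-0.8,1.7,0,0.62],[-0.7,-0.8,1.7,0,0.62]]'
```

```text
clock: 26.93
eef_pos: [0.6447, 0.0311, 0.0633]
orientation: [3.117, -0.016, 0.451]
contact_force: [-2.0, -0.2, 5.7]
gripper_width: 0.0592
```

```bash
python3 -m jog '[[0,0,-3,0,0.62],[0,0,-8,0,0.62],[0,0,-16,0,0.62],[0,0,-28,0,0.62],[0,0,-45,0,0.62],[0,0,-62,0,0.62],[0,0,-78,0,0.62],[0,0,-90,0,0.62],[0,0,-95,0,0.62],[0,0,-95,0,0.62],[0,0,-95,0,0.62],[0,0,-95,0,0.62]]'; python3 - <<'E'
from h import *
im=manip.camera("wrist");cv2.imwrite("pics/w19.png",im[:,:,::-1]);g=im.max(2)
for r in (256,262,268,274,280):print(r,g[r,300:344:2].tolist())
s=manip.state();print(s["eef_pos"],s["orientation"],s["gripper_width"],to(.620,.3222,.157))
E
```

```text
clock: 27.93
eef_pos: [0.6412, 0.0325, 0.1569]
orientation: [3.119, -0.014, 0.451]
contact_force: [-1.1, 0.7, -3.9]
gripper_width: 0.0592
256 [119, 120, 117, 119, 100, 91, 89, 88, 89, 92, 91, 92, 90, 90, 91, 91, 89, 91, 90, 89, 88, 90]
262 [91, 90, 90, 90, 89, 87, 90, 90, 91, 91, 89, 89, 87, 161, 177, 177, 88, 88, 89, 93, 93, 92]
268 [90, 91, 88, 87, 90, 90, 90, 90, 76, 43, 46, 45, 46, 41, 60, 89, 90, 91, 93, 91, 91, 89]
274 [86, 87, 91, 90, 86, 88, 89, 84, 41, 44, 46, 47, 47, 44, 45, 85, 92, 92, 90, 88, 90, 89]
280 [89, 90, 87, 89, 89, 91, 89, 91, 89, 88, 85, 84, 87, 93, 92, 88, 89, 89, 89, 90, 91, 89]
[0.64114946 0.03250985 0.15664032] [ 3.11869614 -0.01371618  0.45105996] 0.059275189893760176 [ 107.2 -269.9   -5.1]
```

```bash
python3 -m jog '[[4,-9,-2,0,0.62],[14,-35,-4,0,0.62],[27,-69,-5,0,0.62],[41,-104,-5,0,0.62],[55,-139,-5,0,0.62],[68,-172,-5,0,0.62],[80,-203,-5,0,0.62],[91,-231,-5,0,0.62],[100,-253,-5,0,0.62],[107,-270,-5,0,0.62],[107,-270,-5,0,0.62],[107,-270,-5,0,0.62]]'; python3 - <<'E'
from h import *
for i in range(4):im=manip.camera("wrist")
s=manip.state();cv2.imwrite("pics/w20.png",im[:,:,::-1])
e=felt(im,320,180,60);print(e,pix2w("wrist",*e[0],.015,s))
print(s["eef_pos"],s["orientation"],s["gripper_width"])
for z in(-.001,-.0127):print(to(.620,.3222,z))
E
```

```text
clock: 28.98
eef_pos: [0.6184, 0.3238, 0.1557]
orientation: [3.119, -0.012, 0.454]
contact_force: [-0.3, -1.1, -3.4]
gripper_width: 0.0592
((319.0125427246094, 179.37828063964844), (69.95142364501953, 72.85801696777344), 93.16313934326172) [0.62014765 0.32189229 0.015     ]
[0.6195948  0.32114011 0.15650366] [ 3.11841846 -0.01267046  0.45001806] 0.05886141557880179
[ -1.2  -4.4 157.4]
[ -1.3  -4.7 169.1]
```

```bash
python3 -m jog '[[-1.2,-4.4,10,0,0.62],[-1.2,-4.4,35,0,0.62],[-1.2,-4.4,65,0,0.62],[-1.2,-4.4,95,0,0.62],[-1.2,-4.4,120,0,0.62],[-1.2,-4.4,137,0,0.62],[-1.2,-4.4,149,0,0.62],[-1.2,-4.4,155,0,0.62],[-1.2,-4.4,158,0,0.62],[-1.2,-4.4,158,0,0.62],[-1.2,-4.4,158,0,0.62]]'; python3 - <<'E'
from h import *
im=manip.camera("wrist");s=manip.state()
cv2.imwrite("pics/w21.png",np.hstack([cv2.resize(im[170:350,210:430,::-1],(480,400),interpolation=2),cv2.resize(manip.camera("side")[290:390,140:220,::-1],(320,400),interpolation=2)]))
print(s["eef_pos"],s["orientation"],to(.620,.3222,-.0127))
E
```

```text
clock: 30.1
eef_pos: [0.6213, 0.3226, -0.0001]
orientation: [3.118, -0.015, 0.45]
contact_force: [-0.4, -0.1, -3.9]
gripper_width: 0.0591
[6.21501781e-01 3.22779120e-01 2.68817314e-04] [ 3.11837112 -0.01593363  0.44987389] [-1.8 -0.4 13. ]
```

View pics/w21.png

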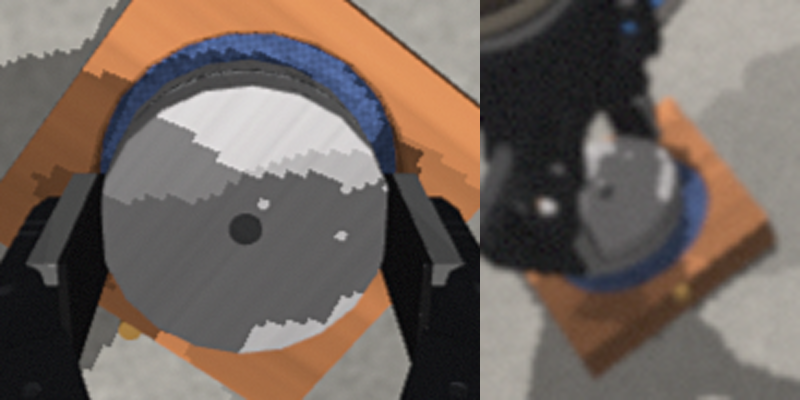

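Weight62 is centred over its recess (felt 100–400, weight centre 246). I lower it.

```bash
python3 -m jog '[[-1.2,0,4,0,0.62],[-1.2,0,7,0,0.62],[-1.2,0,10,0,0.62],[-1.2,0,12,0,0.62],[-1.2,0,13,0,0.62],[-1.2,0,13.5,0,0.62],[-1.2,0,13.5,0,0.62]]'
```

```text
clock: 30.78
eef_pos: [0.6205, 0.322, -0.0126]
orientation: [3.118, -0.015, 0.45]
contact_force: [-2.9, 0.0, 1.8]
gripper_width: 0.0589
```

```bash
python3 -m jog '[[0,0,0,0,0.72],[0,0,0,0,0.78],[0,0,0,0,0.86],[0,0,0,0,0.9],[0,0,0,0,0.9],[0,0,-8,0,0.92],[0,0,-30,0,0.92],[0,0,-65,0,0.92],[0,0,-100,0,0.92],[0,0,-130,0,0.92],[0,0,-150,0,0.92],[0,0,-150,0,0.92]]'; python3 -m jog '[[-15,0,0,0,0.92],[-35,0,0,0,0.92],[-50,0,0,0,0.92],[-50,0,0,0,0.92],[-50,0,0,0,0.92],[-50,0,0,0,0.92]]'; python3 - <<'E'
from h import *
im=manip.camera("wrist");tp=manip.camera("top");sd=manip.camera("side")
a=cv2.resize(tp[110:290,130:430,::-1],(500,300),interpolation=2);b=cv2.resize(sd[160:400,130:430,::-1],(300,240))
c=cv2.resize(im[40:290,160:480,::-1],(384,300),interpolation=2)
out=np.zeros((600,800,3),np.uint8);out[:300,:500]=a;out[:240,500:]=b;out[300:,:384]=c
cv2.imwrite("pics/final.png",out);print(manip.state()["eef_pos"],manip.state()["contact_force"])
P={"32":(375,248),"42":(396,193),"52":(280,244),"62":(165,177)}
for k,p in P.items():
    e=felt(tp,*p,22);print(k,np.round(pix2w("top",*e[0],.015),4))
E
```

```text
clock: 31.78
eef_pos: [0.6214, 0.3265, 0.1457]
orientation: [3.118, -0.028, 0.45]
contact_force: [0.0, 0.4, 0.8]
gripper_width: 0.0792
clock: 32.28
eef_pos: [0.577, 0.3049, 0.144]
orientation: [3.118, -0.029, 0.45]
contact_force: [0.2, 0.7, 0.0]
gripper_width: 0.0788
[0.57724729 0.30500014 0.1440828 ] [-1.20563357 -0.33445149  0.248155  ]
32 [ 0.4396 -0.2324  0.015 ]
42 [ 0.5779 -0.2918  0.015 ]
52 [0.4465 0.0128 0.015 ]
62 [0.619  0.3188 0.015 ]
```

View pics/final.png

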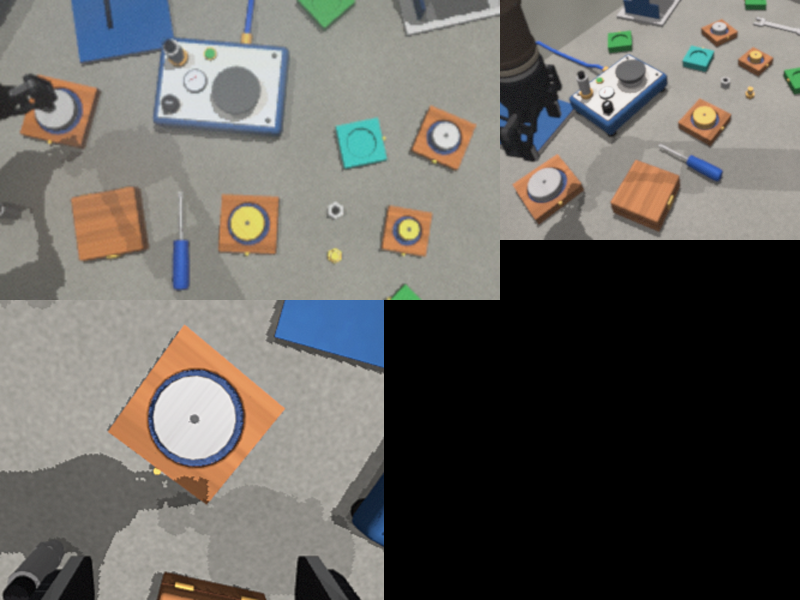

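All four weights lie centred in their cases with felt all round them, the carrier is empty and the gripper is clear. I hand the job in.

```bash
python3 -m jog '[[0,0,0,0,0.92],[0,0,0,0,0.92],[0,0,0,0,0.92]]'; python3 -c "
from cell import manip
print(manip.sign_off())"
```

```text
clock: 32.68
eef_pos: [0.5775, 0.3051, 0.1439]
orientation: [3.118, -0.029, 0.45]
contact_force: [0.4, 0.4, 0.3]
gripper_width: 0.0786
the job is handed in; nothing more can be done
None
```

I took the four weights off the stack in order (32, 42, 52, 62 mm), set each one down by force contact in its own case, and handed the job in at about 33 s.

The last wrist, top and side pictures show every weight centred in its recess with felt around it. The carrier is empty and the closed case and look-alikes stand where they were. The gripper was clear, with the force reading under 1 N.

Some checks disagreed:
- **Fingertips:** they sat about 35–40 mm behind the reported TCP, so I set grip heights from the pictures.
- **Gripper width:** it read about 3 mm below each weight's diameter.
- **Tool tilt:** the tool slowly tilted, up to about 0.04 rad. I corrected this part-way, and the weights look flat in the pictures, though I did not measure their tilt.
- **Cases after placing:** I re-measured the open cases from the felt in the top view. For case42 the fit was 11 mm off its earlier position. I put that down to the broken felt ring, since the picture shows the case in place with its weight centred. The other three agreed within 3 mm.

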